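# Pack out the play beside a well plate on a shaker

## Robot

A 6-joint arm with a two-finger parallel gripper is mounted at the origin on the work surface. World frame = base frame: x ahead of the robot, y to its left, z up, the work surface at z = 0. Lengths are in m, angles in rad, forces in N, time in s.
With the tool pointing down it reaches from about 0.275 to 0.725 m from the base axis. Payload 5.6 kg.
Tool frame: the origin (TCP) lies at the very end of the fingers, on their centre line; the grasp point (between the pads) lies 19 mm behind it (grip_point_offset is the z of the grasp point in the tool frame, in m); z points along the fingers, y is the direction in which the jaws open and shut (so a half turn about z gives the same grasp; the last joint's range is limited). The gripper opens to 85 mm and grips with 20 to 120 N. Pads are 22 mm wide; open, the fingers measure 114 mm over their backs; the gripper's body (76 mm by 85 mm) begins 54 mm behind the grasp point. The pads swing forward as they close: fully open they stand 13 mm farther back than shut.
Start: joints at [1.452, 0.255, 0.108, 0, -1.424, -0.285], TCP at [0.216, 0.506, 0.231] pointing down, gripper open.
Joint ranges: [-2.95, 2.95], [-1.21, 1.97], [-1.09, 1.5], [-2.87, 1.71], [-2.94, -0.07], [-3.05, 3.05]. Speed limits (rad/s): [2.57, 2.57, 3.14, 3.14, 3.14, 3.14].

## Interface

Orientations are given as [roll, pitch, yaw] about the fixed x, y, z axes, in that order (R = Rz(yaw) Ry(pitch) Rx(roll)).
In Python, from plant import * gives the robot as it stands. The module is installed in compiled form; this text tells all that it offers.
- The arm moves only by the shell command python3 -m pendant 'ROWS' [FORCE]. ROWS is JSON, one flat list of numbers, 7 for each row, row after row: the opening, from 0 (shut) to 1 (fully open), then the shift along the tool's x, y, z in m, then the turn, a rotation vector about the tool's x, y, z in degrees. In form: [claw, dx, dy, dz, wx, wy, wz, claw, dx, dy, dz, wx, wy, wz, ...]. A call has 1 to 10 rows; each row shifts and turns the commanded pose from where the row before left it, along the tool's axes as they then stand; what a row does not reach is not made up. A row lasts 1/8 s, in which the tool goes at most 62.5 mm and 10.7 degrees, less where a joint would pass 70% of its speed; a pose out of reach is approached as far as the arm can. A call with a gripper value outside its range is refused whole. The fingers move at their own pace and stop on an object; FORCE is the grip in N (left out, the last holds). Time passes only in rows, so rows that do not move let the fingers close. It gives the time, the measured TCP pose, the force and the opening at its end, in the units of the state.
- get_obs(): the state, without advancing time (a new reading comes with each control period).
- snapshot(name): name is "scene" or "top"; returns a dict with "frame" (400x640x3 uint8, blue, green, red), "intrinsics" (3x3 intrinsics, pixels), "k1" (the pictures are not rectified: a ray, as slopes to the right and down, at radius r is drawn at 1 + k1 r^2 times it, then the intrinsics apply), "T" (4x4, takes a point from camera to world coordinates). Camera axes: x right, y down, z forward; pixel columns grow to the right and rows downward; lengths in m; the calibration is good to about 2 mm. A picture is of the moment at which its call begins. There is no depth.
- hand_in(): hands the job in, once; it reports no verdict.
The state is a dict: "clock": time; "joints": joint angles; "joint_velocities": joint speeds; "joint_efforts": joint torques, N m; "eef_pos": TCP position; "ee_rot": TCP orientation; "ft_force": force on the tool from outside, world axes, zero at the start; "wrist_torque": the same for the moment, N m; "opening": finger opening in m.
Only numpy, scipy, OpenCV 4.12 (cv2) and the standard library are available. Lean on these libraries where they do the work, as an engineer would, in place of code of your own. Each camera call takes 0.05 s, during which the arm holds its last target.

## Task

The well plate on the shaker must not rattle, so fill the gap between it and the stop bar that is screwed down next to it: from the slanted rack take the two packers whose thicknesses together fill the gap snugly, and stand both in it side by side, tabs up, lengthwise along the plate, fully down on the platform and within the ends of the stop bar. Do not force them, leave the other two packers in the rack as they are, and do not disturb the things around.

Things in the scene. Friction and masses are not known exactly. Their poses are not given: they have to be found in the camera images.
- gap (a point): point on the platform at the foot of the well plate's long side, half-way along it, where the gap begins; x runs along the plate, y across the gap to the stop bar, z up. The centre line of the bar next to the gap is at y = 53 mm: the gap is 42 mm wide with the 22 mm bar there, 47 mm with the 12 mm bar. The other bar is parked, centre line at y = 104. The right packers leave 3 mm of play in all
- shaker: fixed white shaker with a dark steel platform 180 (x) x 232 (y) mm, its top 55 mm above the table; a well plate 127 (x) x 86 (y) x 20 mm high is clipped on it and cannot move, its side facing the gap at y = -12 mm. Origin at the centre of its foot; axes parallel to those of the gap point
- stop_thick: aluminium stop bar 100 long (x) x 22 thick (y) x 22 mm high, screwed to the shaker's platform, either next to the gap or parked; origin at the centre of its underside
- stop_thin: aluminium stop bar 100 long (x) x 12 thick (y) x 22 mm high, screwed to the shaker's platform, either next to the gap or parked; origin at the centre of its underside
- rack: fixed grey rack 225 wide (its y), 85 mm deep; its floor climbs away from the robot at 30 degrees, with a 13 mm lip at the low front edge and 19 mm cheeks at the sides. The packers stand on it square to the floor, x up the slope, at y = -81, -27, 27, 81 mm in any order, and come out square to the floor, towards the robot and up. Origin at the centre of its foot
- packer12_mid (a point): white plastic packer 12 mm thick: block 70 (its x) x 12 (y) x 32 high (z), lower long edges rounded 2.5 mm; on top near one end a grip tab 20 (x) x 10 (y) x 40 high (z), centred in the thickness. This point: middle of the block, 16 mm above its underside; tab centre is at x -24, y 0, z +36 mm from it. Starts in the slanted rack, its z leaning 30 degrees towards the robot
- packer22_mid (a point): white plastic packer 22 mm thick: block 70 (its x) x 22 (y) x 32 high (z), lower long edges rounded 2.5 mm; on top near one end a grip tab 20 (x) x 10 (y) x 40 high (z), centred in the thickness. This point: middle of the block, 16 mm above its underside; tab centre is at x -24, y 0, z +36 mm from it. Starts in the slanted rack, its z leaning 30 degrees towards the robot
- packer17_mid (a point): white plastic packer 17 mm thick: block 70 (its x) x 17 (y) x 32 high (z), lower long edges rounded 2.5 mm; on top near one end a grip tab 20 (x) x 10 (y) x 40 high (z), centred in the thickness. This point: middle of the block, 16 mm above its underside; tab centre is at x 24, y 0, z +36 mm from it. Starts in the slanted rack, its z leaning 30 degrees towards the robot
- packer32_mid (a point): white plastic packer 32 mm thick: block 70 (its x) x 32 (y) x 32 high (z), lower long edges rounded 2.5 mm; on top near one end a grip tab 20 (x) x 10 (y) x 40 high (z), centred in the thickness. This point: middle of the block, 16 mm above its underside; tab centre is at x 24, y 0, z +36 mm from it. Starts in the slanted rack, its z leaning 30 degrees towards the robot
- vial: bystander: amber glass vial, 22 mm diameter, 45 mm high, standing on the corner of the shaker's platform at the end away from the plate; origin under its centre
- small_bottle: bystander: small clear bottle, 40 mm diameter, 80 mm high, between rack and shaker; origin under its centre
- tip_box: bystander: box of pipette tips 122 x 82 x 67 mm; origin under its centre
- beaker: bystander: glass beaker, 68 mm diameter, 90 mm high; origin under its centre
- jar: bystander: white jar, 64 mm diameter, 75 mm high; origin under its centre
- plate_stack: bystander: stack of three well plates, 127 x 86 x 42 mm; origin under its centre
Not all that is in view belongs to the job. What is shaped like the part that bears packer12_mid but brown, red or yellow is not meant.

How it is judged:
By the outcome, as a careful person would: the job done as asked, in the order asked, and still so for the second after the job is handed in, with the robot touching nothing.
It also fails if it takes over 61 s, if anything falls off the work surface, if the arm or the gripper's body presses on something with over 40 N, if the wrist force passes 120 N, or if a joint passes its speed limit or range.

## Working session

There is one attempt and no reset: what is moved stays moved. The work goes in short steps, Python scripts to look and compute and a shell command to move; the robot and the scene stay as the last step left them, time stands still between calls to the robot, and variables do not carry over. Pictures are saved under pics/ and viewed, and the job is handed in when it is done.

```bash
mkdir -p pics; python3 - <<'E'
from plant import *
import cv2
print(get_obs())
for n in ("scene","top"):
    s=snapshot(n); cv2.imwrite(f"pics/{n}0.png",s["frame"]); print(n,s["intrinsics"],s["k1"],s["T"])
E
```

```text
{'clock': 0.0, 'joints': array([ 1.45161094e+00,  2.55768845e-01,  1.07002180e-01, -5.26176906e-04,
       -1.42391782e+00, -2.84613753e-01]), 'joint_velocities': array([ 0.00095937, -0.00146348,  0.00078073, -0.00123777, -0.00054386,
       -0.00155069]), 'joint_efforts': array([-2.51339530e-03, -3.86633170e+01,  2.37945056e+01,  5.36541089e+00,
       -6.09670824e-03,  2.09467652e-05]), 'eef_pos': array([0.21582821, 0.50533101, 0.23037551]), 'ee_rot': array([ 3.13963432e+00, -3.07447792e-05, -4.03876612e-01]), 'ft_force': array([ 0.09022907, -0.72208562, -0.30556542]), 'wrist_torque': array([ 0.06870356,  0.03314851, -0.00896058]), 'opening': 0.08534585328489289}
scene [[381.08034583   0.         318.52932597]
 [  0.         381.08034583 196.09787142]
 [  0.           0.           1.        ]] 0.018846222301766094 [[-0.27538045  0.76049866 -0.5880539   1.1228292 ]
 [ 0.96132902  0.22006333 -0.16558576  0.13995254]
 [ 0.00348135 -0.61091236 -0.79169057  0.85469224]
 [ 0.          0.          0.          1.        ]]
top [[396.67763916   0.         325.74640643]
 [  0.         396.67763916 195.15209006]
 [  0.           0.           1.        ]] -0.09696631196114673 [[-0.01724113 -0.99416     0.10653002  0.41945291]
 [-0.99982942  0.01643685 -0.00842326 -0.01082532]
 [ 0.00662305 -0.10665708 -0.99427381  1.13643731]
 [ 0.          0.          0.          1.        ]]
```

View pics/scene0.png

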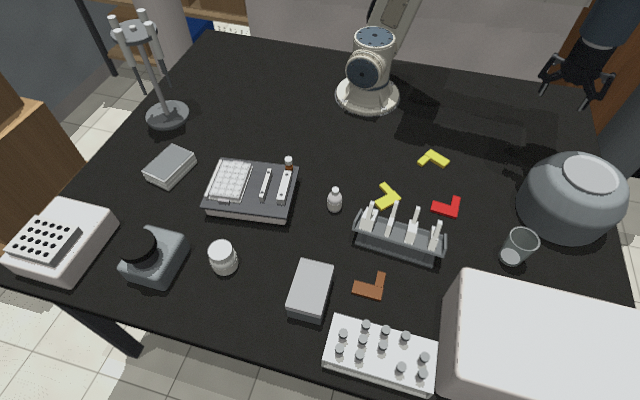

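View pics/top0.png

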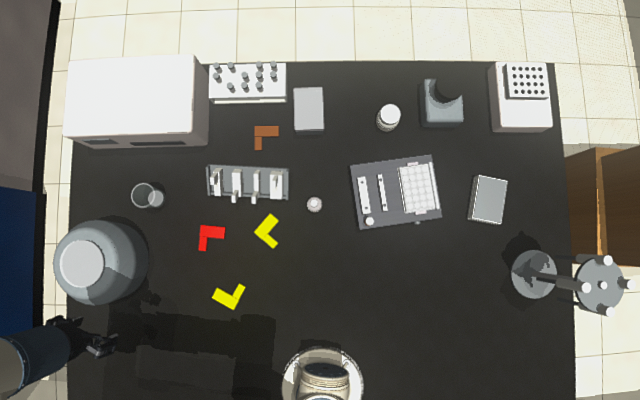

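```bash
python3 - <<'E'
import cv2,numpy as np
t=cv2.imread("pics/top0.png");s=cv2.imread("pics/scene0.png")
a=cv2.resize(t[150:240,340:450],None,fx=5,fy=5,interpolation=cv2.INTER_CUBIC)
b=cv2.resize(t[155:210,195:300],None,fx=5,fy=5,interpolation=cv2.INTER_CUBIC)
cv2.imwrite("pics/ta.png",a);cv2.imwrite("pics/tb.png",b)
cv2.imwrite("pics/sa.png",cv2.resize(s[140:230,195:305],None,fx=6,fy=6,interpolation=cv2.INTER_CUBIC))
cv2.imwrite("pics/sb.png",cv2.resize(s[190:270,345:455],None,fx=6,fy=6,interpolation=cv2.INTER_CUBIC))
E
```

```text
(no output)
```

View pics/ta.png

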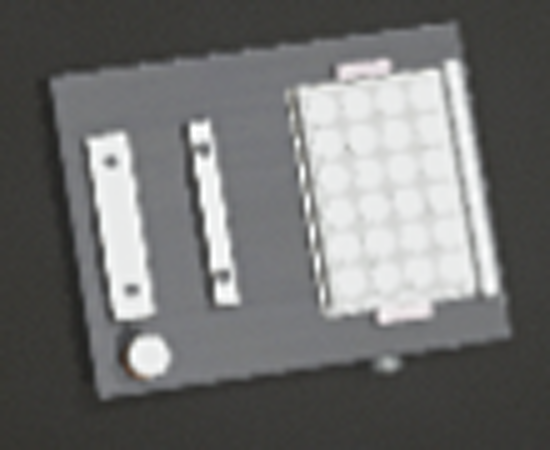

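View pics/tb.png

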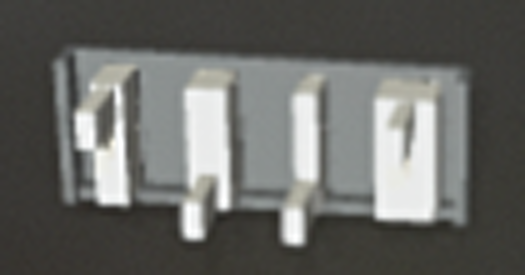

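View pics/sa.png

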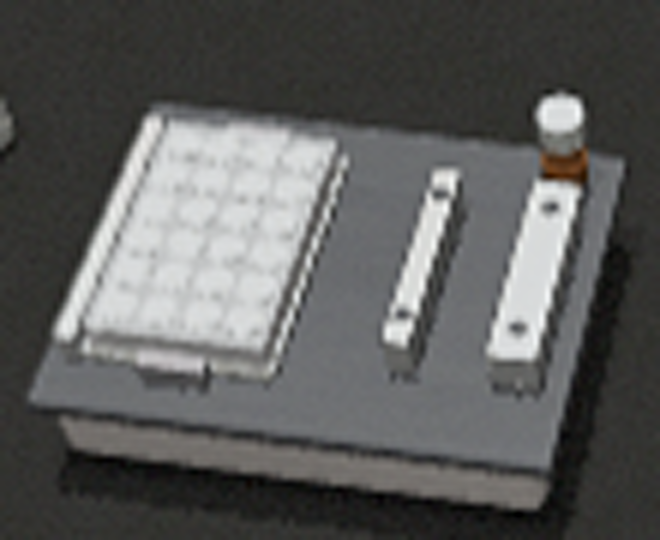

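View pics/sb.png

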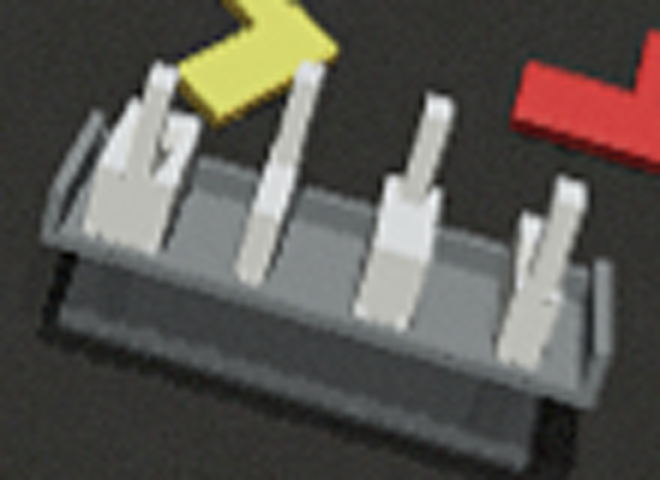

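```bash
cat > h.py <<'E'
import cv2,numpy as np
from plant import *
def ray(s,uv):
    uv=np.array(uv,float).reshape(-1,1,2)
    n=cv2.undistortPoints(uv,s["intrinsics"],np.array([s["k1"],0,0,0,0.]))[:,0]
    d=np.c_[n,np.ones(len(n))]@s["T"][:3,:3].T
    return s["T"][:3,3],d
def onz(s,uv,z):
    o,d=ray(s,uv); return o+d*((z-o[2])/d[:,2])[:,None]
def proj(s,P):
    P=np.atleast_2d(P); T=np.linalg.inv(s["T"]); 
    return cv2.projectPoints(P.reshape(-1,1,3),cv2.Rodrigues(T[:3,:3])[0],T[:3,3],s["intrinsics"],np.array([s["k1"],0,0,0,0.]))[0][:,0]
E
python3 - <<'E'
from h import *
s=snapshot("top");c=snapshot("scene")
def blobs(s,roi,lo,hi=256,amin=20):
    x0,y0,x1,y1=roi; k=6
    g=cv2.cvtColor(s["frame"],cv2.COLOR_BGR2GRAY)[y0:y1,x0:x1]
    G=cv2.resize(g,None,fx=k,fy=k,interpolation=cv2.INTER_CUBIC)
    m=((G>=lo)&(G<hi)).astype(np.uint8)
    cs,_=cv2.findContours(m,cv2.RETR_EXTERNAL,cv2.CHAIN_APPROX_NONE)
    out=[]
    for q in cs:
        if cv2.contourArea(q)<amin*k*k: continue
        b=cv2.boxPoints(cv2.minAreaRect(q))
        f=lambda p:(np.array(p,float)+.5)/k-.5+np.array([x0,y0])
        out.append((cv2.contourArea(q)/k/k,f(b),f(q[:,0])))
    return out
for nm,v,roi in (("top",s,(345,150,445,235)),("scene",c,(195,150,305,228))):
    print(nm)
    for a,b,q in blobs(v,roi,190):
        p=onz(v,b,.077); cc=onz(v,b.mean(0),.077)[0]
        e=p[1]-p[0]; f=p[2]-p[1]
        print(round(a),b.mean(0).round(1),"c",(cc*1000).round(1),"len",np.linalg.norm(e)*1000,np.linalg.norm(f)*1000,"yaw",np.degrees(np.arctan2(e[1],e[0])),np.degrees(np.arctan2(f[1],f[0])))
    for a,b,q in blobs(v,roi,70)[:3]:
        qq=cv2.approxPolyDP(q.astype(np.float32).reshape(-1,1,2),4,True)[:,0]
        print("plat",round(a)); print(np.c_[qq,onz(v,qq,.055)[:,:2]*1000].round(1))
E
```

```text
top
47 [369.5 220.8] c [ 462.2 -135.6   77. ] len 21.030122178724366 20.499360506709056 yaw -91.03570198728632 178.36283768116422
278 [363.7 194.8] c [ 532.2 -122.    77. ] len 22.537757101981043 100.1031661350247 yaw -82.07396678960842 -172.90583175386237
123 [382.3 192.2] c [ 538.5 -172.5   77. ] len 12.400164713932936 99.5289347880604 yaw -81.90925272241928 -173.00592548536974
126 [433.9 185. ] c [ 555.8 -314.2   77. ] len 9.030793035451746 129.53387971829 yaw -81.06999856901945 -173.00548400222567
1351 [417.  187.7] c [ 549.2 -267.5   77. ] len 82.73494733834713 142.38129207479747 yaw -82.75153512858584 -174.6730508628009
plat 5479
[[ 430.9  153.4  648.  -316.6]
 [ 349.6  165.1  617.9  -87.4]
 [ 359.9  229.6  439.5 -111.4]
 [ 441.9  217.1  469.3 -339. ]]
scene
66 [264.7 182.2] c [ 540.2 -172.4   77. ] len 68.03204612075872 11.861445270550913 yaw -172.57989908521827 84.27945035173379
215 [283.6 184.9] c [ 534.8 -121.4   77. ] len 101.20309742371795 22.803535652709044 yaw -173.0081904219173 85.64936347669578
970 [229.5 178.5] c [ 554.3 -267.    77. ] len 142.91763425180736 88.38858736040298 yaw -170.01897529874938 81.48665398372533
83 [212.8 177.4] c [ 563.1 -311.3   77. ] len 128.90271701818048 8.468584595549158 yaw -172.80690945416063 77.87965972595543
29 [287.8 158.6] c [ 442.  -141.3   77. ] len 19.140985114012494 19.062664096460118 yaw 106.20013497985882 18.47656871686603
plat 426
[[ 204.2  209.6  652.7 -297.7]
 [ 211.8  215.2  663.6 -271.4]
 [ 285.9  220.8  627.2  -84.7]]
plat 4528
[[ 298.6  166.4  442.9 -110.4]
 [ 288.2  154.6  407.4 -153.2]
 [ 284.4  164.1  445.6 -151.7]
 [ 220.2  156.8  470.1 -337.8]
 [ 199.1  206.1  646.2 -315.5]
 [ 285.6  218.1  619.8  -88.2]]
```

```bash
python3 - <<'E'
import cv2,numpy as np
t=cv2.imread("pics/top0.png");s=cv2.imread("pics/scene0.png")
def crop(im,x0,y0,x1,y1,k,n,st):
    a=cv2.resize(im[y0:y1,x0:x1],None,fx=k,fy=k,interpolation=cv2.INTER_CUBIC)
    for x in range(x0,x1,st): 
        if x%10==0: cv2.line(a,((x-x0)*k+k//2,0),((x-x0)*k+k//2,a.shape[0]),(0,160,0),1); cv2.putText(a,str(x),((x-x0)*k,10),0,.35,(0,255,255))
    for y in range(y0,y1,st):
        if y%10==0: cv2.line(a,(0,(y-y0)*k+k//2),(a.shape[1],(y-y0)*k+k//2),(0,160,0),1); cv2.putText(a,str(y),(0,(y-y0)*k),0,.35,(0,255,255))
    cv2.imwrite(n,a)
crop(t,200,160,296,210,8,"pics/tb2.png",10)
crop(s,350,195,450,265,8,"pics/sb2.png",5)
E
```

```text
(no output)
```

View pics/tb2.png

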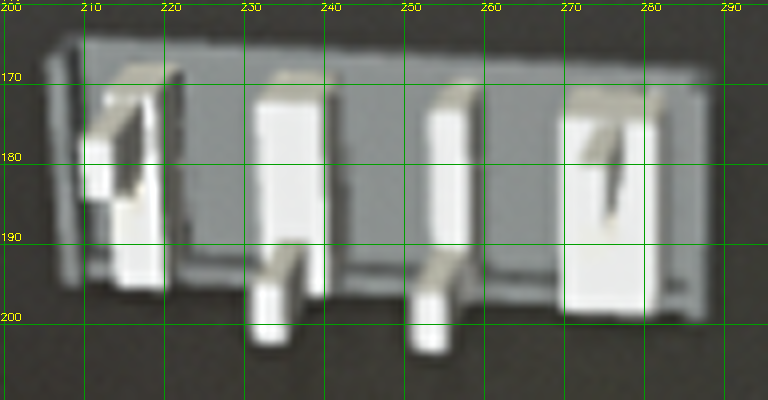

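View pics/sb2.png

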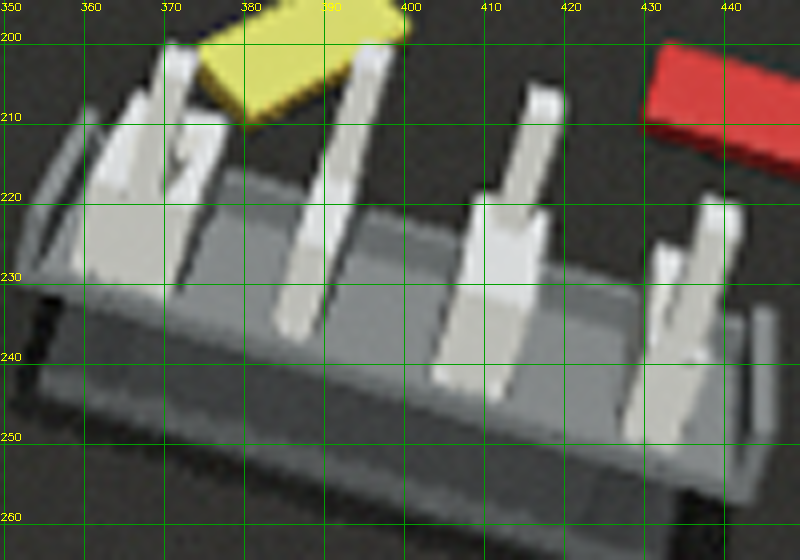

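```bash
python3 - <<'E'
from h import *
s=snapshot("top");c=snapshot("scene")
def blob(s,roi,lo):
    x0,y0,x1,y1=roi;k=8
    g=cv2.cvtColor(s["frame"],cv2.COLOR_BGR2GRAY)[y0:y1,x0:x1]
    G=cv2.resize(g,None,fx=k,fy=k,interpolation=cv2.INTER_CUBIC)
    cs,_=cv2.findContours((G>=lo).astype(np.uint8),cv2.RETR_EXTERNAL,cv2.CHAIN_APPROX_NONE)
    q=max(cs,key=cv2.contourArea); f=lambda p:(np.array(p,float)+.5)/k-.5+np.array([x0,y0])
    b=cv2.boxPoints(cv2.minAreaRect(q)); return cv2.contourArea(q)/k/k,f(b)
tt={"17":blob(s,(206,173,213,188),200),"22":blob(s,(228,194,237,207),200),"12":blob(s,(248,194,258,207),200)}
sc={"17":blob(c,(434,216,444,227),195),"22":blob(c,(412,202,422,213),195),"12":blob(c,(392,197,400,206),195),"32":blob(c,(367,197,375,206),195)}
def tri(a,b):
    o1,d1=ray(s,a);o2,d2=ray(c,b);d1=d1[0]/np.linalg.norm(d1);d2=d2[0]/np.linalg.norm(d2)
    M=np.c_[d1,-d2];x=np.linalg.lstsq(M,o2-o1,rcond=None)[0]
    p=o1+d1*x[0];q=o2+d2*x[1]; return (p+q)/2*1000,np.linalg.norm(p-q)*1000
for k in sc:
    print(k,"scene",sc[k][0].__round__(1),sc[k][1].mean(0).round(2),np.ptp(sc[k][1],0).round(1))
    if k in tt:
        print("  top",round(tt[k][0],1),tt[k][1].mean(0).round(2),np.ptp(tt[k][1],0).round(1)); print("  ",tri(tt[k][1].mean(0),sc[k][1].mean(0)))
        print("  top box lens", [np.linalg.norm(x).round(1) for x in np.diff(onz(s,tt[k][1],.12)*1000,axis=0)])
# 32/others via block lower-front top edges etc manual
E
```

```text
17 scene 13.6 [439.57 222.25] [4.9 4.9]
  top 17.7 [211.12 180.5 ] [2.6 7.6]
   (array([571.85154789, 277.37717969, 119.26432871]), np.float64(2.322956774690642))
  top box lens [np.float64(6.9), np.float64(20.1), np.float64(6.9)]
22 scene 11.5 [417.63 208.11] [4.  4.2]
  top 21.3 [233.19 198.44] [3.5 7.2]
   (array([526.38714153, 225.50538651,  94.68780943]), np.float64(0.3040831019038503))
  top box lens [np.float64(9.1), np.float64(18.8), np.float64(9.1)]
12 scene 42.2 [395.5 201. ] [7.9 8.9]
  top 22.1 [253.25 199.56] [3.4 7.2]
   (array([522.30076984, 170.54944717,  98.20353683]), np.float64(2.018687652483273))
  top box lens [np.float64(8.8), np.float64(18.8), np.float64(8.7)]
32 scene 11.9 [371.64 202.8 ] [4.6 4.7]
```

```bash
python3 - <<'E'
from h import *
s=snapshot("top");c=snapshot("scene")
for z in (.093,.095,.097):
    print(z,(onz(s,[(253.25,199.56),(233.19,198.44)],z)*1000).round(1).tolist(),(onz(c,[(396.,202),(417.6,208.1)],z)*1000).round(1).tolist())
    print(z+.024,(onz(s,[(211.2,180.5)],z+.024)*1000).round(1).tolist(),(onz(c,[(439.57,222.25),(371.64,202.8)],z+.024)*1000).round(1).tolist())
# rack outline corners top: front lip bottom & back corners
a=np.radians(30)
def check(yaw,p12,name):
    # p12: tab top centre of packer 12 (low tab); predict all tab tops & block corners
    y=np.radians(yaw); X=np.array([np.cos(y),np.sin(y),0]);Y=np.array([-np.sin(y),np.cos(y),0]);Z=np.array([0,0,1.])
    px=X*np.cos(a)+Z*np.sin(a); pz=-X*np.sin(a)+Z*np.cos(a)
    mid12=np.array(p12)+.024*px-.056*pz
    for n,off,sg in (("12",0,-1),("22",.054,-1),("17",.108,1),("32",-.054,1)):
        m=mid12+Y*off; tp=m+sg*.024*px+.056*pz
        print(name,n,"mid",(m*1000).round(1),"tabtop",(tp*1000).round(1),"top px",proj(s,tp).round(1),"scene px",proj(c,tp).round(1))
        t={"12":6,"22":11,"17":8.5,"32":16}[n]/1000
        cor=[m+px*i*.035+Y*j*t+pz*.016 for i in(-1,1) for j in(1,-1)]
        print("   blocktop corners top",proj(s,np.array(cor)).round(1).tolist()," scene",proj(c,np.array(cor)).round(1).tolist())
check(-4,(.523,.171,.095),"")
E
```

```text
0.093 [[522.7, 172.5, 93.0], [526.5, 226.0, 93.0]] [[521.2, 171.4, 93.0], [525.1, 225.5, 93.0]]
0.11699999999999999 [[572.1, 279.0, 117.0]] [[570.5, 276.6, 117.0], [558.9, 114.4, 117.0]]
0.095 [[522.5, 172.1, 95.0], [526.3, 225.6, 95.0]] [[522.8, 171.4, 95.0], [526.7, 225.2, 95.0]]
0.119 [[571.8, 278.5, 119.0]] [[572.0, 276.3, 119.0], [560.4, 114.5, 119.0]]
0.097 [[522.3, 171.8, 97.0], [526.1, 225.1, 97.0]] [[524.4, 171.3, 97.0], [528.2, 225.0, 97.0]]
0.121 [[571.5, 277.9, 121.0]] [[573.5, 275.9, 121.0], [562.0, 114.5, 121.0]]
 12 mid [571.7 167.6  58.5] tabtop [523. 171.  95.] top px [[253.7 199.4]] scene px [[395.8 202. ]]
   blocktop corners top [[254.3, 196.9], [258.7, 197.1], [253.7, 173.0], [258.2, 173.2]]  scene [[394.6, 215.2], [390.0, 213.9], [391.3, 226.4], [386.3, 225.0]]
 22 mid [575.4 221.5  58.5] tabtop [526.8 224.9  95. ] top px [[233.5 198.3]] scene px [[417.4 208.1]]
   blocktop corners top [[233.1, 195.7], [241.0, 196.1], [231.9, 171.9], [240.0, 172.3]]  scene [[417.7, 221.8], [409.0, 219.3], [415.8, 233.7], [406.6, 230.9]]
 17 mid [579.2 275.3  58.5] tabtop [572.  275.8 119. ] top px [[212.2 180.4]] scene px [[439.4 222.2]]
   blocktop corners top [[214.6, 194.7], [220.7, 195.1], [213.0, 170.9], [219.2, 171.3]]  scene [[438.3, 227.8], [431.4, 225.8], [437.9, 240.2], [430.5, 238.0]]
 32 mid [567.9 113.7  58.5] tabtop [560.7 114.2 119. ] top px [[273.9 183.6]] scene px [[371.5 202.9]]
   blocktop corners top [[270.2, 197.7], [281.9, 198.3], [270.1, 173.9], [282.0, 174.5]]  scene [[377.9, 210.3], [365.9, 206.9], [373.4, 221.1], [360.6, 217.4]]
```

```bash
cat > plan.py <<'E'
from h import *
from scipy.spatial.transform import Rotation as Ro
def frame(yawdeg,tilt):
    y=np.radians(yawdeg);a=np.radians(tilt)
    X=np.array([np.cos(y),np.sin(y),0]);Y=np.array([-np.sin(y),np.cos(y),0]);Z=np.array([0,0,1.])
    px=X*np.cos(a)+Z*np.sin(a);pz=-X*np.sin(a)+Z*np.cos(a)
    return X,Y,Z,px,pz,np.c_[px,-Y,-pz]
def go(R,p):
    o=get_obs(); C=Ro.from_euler("xyz",o["ee_rot"]).as_matrix()
    w=np.degrees(Ro.from_matrix(C.T@R).as_rotvec()); d=np.array(p)-o["eef_pos"]
    print("t",o["clock"].__round__(2),"pos",(o["eef_pos"]*1000).round(1),"open",round(o["opening"]*1000,1),"F",o["ft_force"].round(1),"j",o["joints"].round(2))
    print(" turn deg (cur tool)",w.round(2)," |",np.linalg.norm(w).round(2)); print(" shift mm in cur tool",(C.T@d*1000).round(1)," in target tool",(R.T@d*1000).round(1))
# rack
_,RY,_,Rpx,Rpz,RR=frame(-4,30)
T12=np.array([.5227,.1715,.095]);T32=np.array([.5606,.1148,.119])
G12=T12-.035*Rpz;G32=T32-.035*Rpz
# gap
GX,GY,_,_,_,GR=frame(7.05,0)
GP=np.array([.5457,-.2252,.055])
def gp(x,y,z): return GP+x*GX+y*GY+np.array([0,0,z])
E
python3 -c "
from plan import *
go(RR,G32+.1*Rpz)"
```

```text
t 0.4 pos [216.  505.7 231.2] open 85.3 F [-0.8 -0.8  0.8] j [ 1.45  0.26  0.11 -0.   -1.42 -0.28]
 turn deg (cur tool) [  5.02  29.72 -18.69]  | 35.47
 shift mm in cur tool [439.7 234.7  55.9]  in target tool [265.2 365.9 217.6]
```

```bash
python3 -m pendant '[0.6,0.03,0.016,0,0,0,0, 0.4,0.045,0.024,0,0,0,0, 0.4,0.045,0.024,0,0,0,0, 0.4,0.045,0.024,0,0,0,0, 0.4,0.045,0.024,0,0,0,0, 0.4,0.045,0.024,0,0,0,0, 0.4,0.045,0.024,0,0,0,0, 0.4,0.045,0.024,0,0,0,0, 0.4,0.045,0.024,0,0,0,0, 0.4,0.02,0.01,0,0,0,0]' 60
python3 -m pendant '[0.4,0,0,0,1,5.9,-3.7,0.4,0,0,0,1,5.9,-3.7,0.4,0,0,0,1,5.9,-3.7,0.4,0,0,0,1,5.9,-3.7,0.4,0,0,0,1,5.9,-3.7,0.4,0,0,0,0,0,0]'
python3 -c "
from plan import *
go(RR,G32+.1*Rpz)"
```

```text
clock: 1.65
eef_pos: [0.5086, 0.1421, 0.2311]
ee_rot: [3.141, -0.0, -0.406]
ft_force: [0.1, 0.6, -0.5]
opening: 0.0343
clock: 2.4
eef_pos: [0.5049, 0.1423, 0.2288]
ee_rot: [3.139, -0.517, -0.07]
ft_force: [1.4, 0.4, -0.2]
opening: 0.0339
t 2.4 pos [504.9 142.3 228.8] open 33.9 F [ 1.4  0.4 -0.2] j [ 0.81 -0.1  -0.61  0.56 -0.8   0.34]
 turn deg (cur tool) [ 0.17  0.36 -0.03]  | 0.4
 shift mm in cur tool [-4.7 23.4 59. ]  in target tool [-5.1 23.5 58.9]
```

```bash
python3 -m pendant '[0.4,-0.002,0.011,0.03,0.1,0.3,0,0.4,-0.003,0.012,0.03,0,0,0,0.4,0,0,0.03,0,0,0,0.4,0,0,0,0,0,0]'
python3 - <<'E'
from plan import *
go(RR,G32)
t=snapshot("top")["frame"];s=snapshot("scene")["frame"]
cv2.imwrite("pics/g1.png",np.hstack([cv2.resize(t[140:230,200:300],(400,360),interpolation=cv2.INTER_CUBIC),cv2.resize(s[165:255,340:440],(400,360),interpolation=cv2.INTER_CUBIC)]))
E
```

```text
clock: 2.9
eef_pos: [0.5469, 0.1173, 0.1495]
ee_rot: [-3.141, -0.523, -0.075]
ft_force: [0.3, -0.3, 0.2]
opening: 0.034
t 2.9 pos [546.9 117.3 149.5] open 34.0 F [ 0.3 -0.3  0.2] j [ 0.64  0.02 -0.75  0.74 -0.5   0.25]
 turn deg (cur tool) [ 0.12  0.05 -0.27]  | 0.3
 shift mm in cur tool [-3.2  1.4 68.3]  in target tool [-3.3  1.5 68.3]
```

View pics/g1.png

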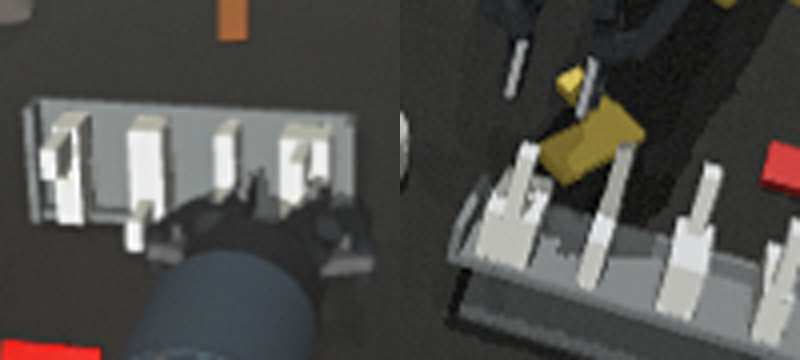

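```bash
python3 - <<'E'
from plan import *
c=snapshot("scene");s=snapshot("top")
o=get_obs();R=Ro.from_euler("xyz",o["ee_rot"]).as_matrix()
for d in (-.017,0,.017): 
  for z in (0,-.005): print(d,z,proj(c,o["eef_pos"]+R@[0,d,z]),proj(s,o["eef_pos"]+R@[0,d,z]))
f=c["frame"]
a=cv2.resize(f[165:215,355:405],None,fx=12,fy=12,interpolation=cv2.INTER_CUBIC);cv2.imwrite("pics/g2.png",a)
E
```

```text
-0.017 0 [[383.40953854 192.32917945]] [[263.52807975 186.82651068]]
-0.017 -0.005 [[383.92217604 190.3918954 ]] [[263.20489652 187.60611969]]
0 0 [[376.36427141 190.38412328]] [[270.28561527 187.20131553]]
0 -0.005 [[376.85922799 188.45050777]] [[269.99335081 187.98296005]]
0.017 0 [[369.37729521 188.45486446]] [[277.0515293  187.57686668]]
0.017 -0.005 [[369.85485128 186.52489534]] [[276.79030717 188.36050992]]
```

View pics/g2.png

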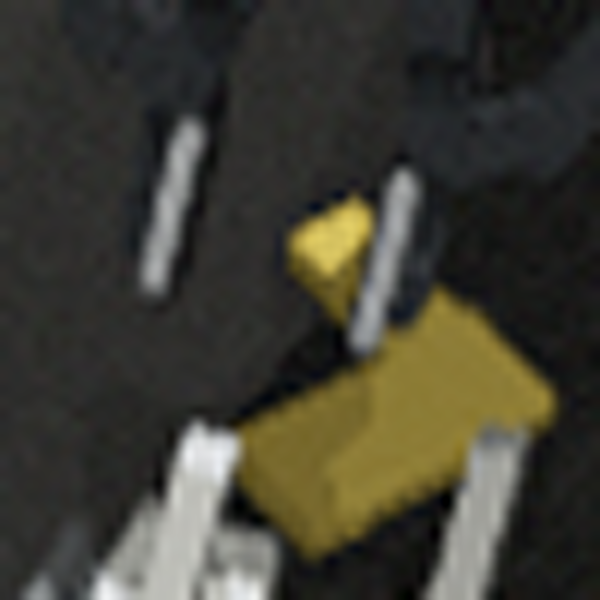

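```bash
python3 -m pendant '[0.4,-0.003,0.0015,0.02,0,0,-0.3,0.4,0,0,0.02,0,0,0,0.4,0,0,0.015,0,0,0,0.4,0,0,0.008,0,0,0,0.4,0,0,0.005,0,0,0,0.4,0,0,0,0,0,0]'
python3 - <<'E'
from plan import *
go(RR,G32)
t=snapshot("top")["frame"];s=snapshot("scene")["frame"]
cv2.imwrite("pics/g3.png",np.hstack([cv2.resize(t[140:230,200:300],(400,360),interpolation=cv2.INTER_CUBIC),cv2.resize(s[175:235,340:406],(400,360),interpolation=cv2.INTER_CUBIC)]))
E
```

```text
clock: 3.85
eef_pos: [0.5783, 0.1151, 0.0916]
ee_rot: [-3.141, -0.527, -0.068]
ft_force: [-0.1, -0.3, -0.4]
opening: 0.034
t 3.85 pos [578.3 115.1  91.6] open 34.0 F [-0.1 -0.3 -0.4] j [ 0.45  0.14 -0.85  1.18 -0.27 -0.05]
 turn deg (cur tool) [-0.09 -0.2   0.1 ]  | 0.24
 shift mm in cur tool [-1.6  1.5  2.5]  in target tool [-1.6  1.5  2.5]
```

View pics/g3.png

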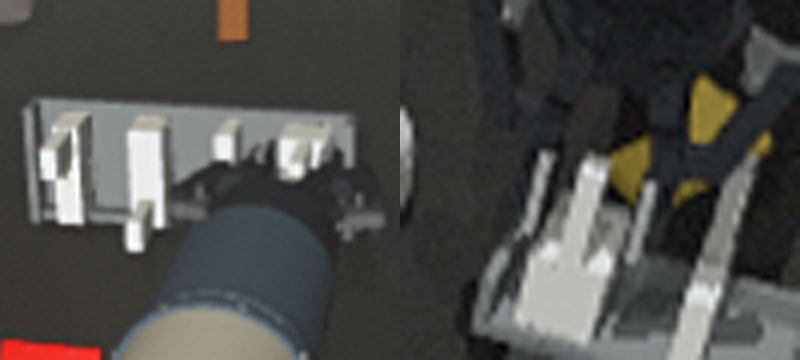

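```bash
python3 -m pendant '[0.4,-0.0015,0.0015,0.0025,0,0,0,0.25,0,0,0,0,0,0,0.15,0,0,0,0,0,0,0,0,0,0,0,0,0,0,0,0,0,0,0,0,0,0,0,0,0,0]' 60
python3 -c "
from plan import *
go(RR,G32)"
```

```text
t 3.95 pos [578.2 115.3  91.7] open 34.4 F [ 0.7 -0.6  0.1] j [ 0.45  0.14 -0.85  1.18 -0.27 -0.05]
 turn deg (cur tool) [-0.11 -0.19  0.1 ]  | 0.24
 shift mm in cur tool [-1.5  1.7  2.6]  in target tool [-1.5  1.7  2.6]validation failed for argument at $...
```

```bash
python3 -m pendant '[0.4,-0.0015,0.0015,0.0025,0,0,0, 0.25,0,0,0,0,0,0, 0.15,0,0,0,0,0,0, 0.02,0,0,0,0,0,0, 0.02,0,0,0,0,0,0, 0.02,0,0,0,0,0,0]' 60
python3 -c "
from plan import *
go(RR,G32)"
```

```text
clock: 4.7
eef_pos: [0.5777, 0.1137, 0.0881]
ee_rot: [-3.141, -0.526, -0.068]
ft_force: [-3.4, 1.4, 4.5]
opening: 0.0093
t 4.7 pos [577.7 113.7  88.1] open 9.3 F [-3.4  1.4  4.5] j [ 0.43  0.15 -0.86  1.22 -0.26 -0.08]
 turn deg (cur tool) [-0.11 -0.14  0.11]  | 0.21
 shift mm in cur tool [ 0.6  0.1 -0.4]  in target tool [ 0.6  0.1 -0.4]
```

```bash
python3 -m pendant '[0.02,0,0,-0.005,0,0,0, 0.02,0,0,-0.01,0,0,0, 0.02,0,0,-0.02,0,0,0, 0.02,0,0,-0.03,0,0,0, 0.02,0,0,-0.03,0,0,0, 0.02,0,0,-0.03,0,0,0, 0.02,0,0,0,0,0,0]'
python3 - <<'E'
from plan import *
go(GR,gp(0,23.5,.3))
t=snapshot("top")["frame"];s=snapshot("scene")["frame"]
cv2.imwrite("pics/g4.png",np.hstack([cv2.resize(t[140:230,200:300],(400,360),interpolation=cv2.INTER_CUBIC),cv2.resize(s[140:240,330:440],(400,360),interpolation=cv2.INTER_CUBIC)]))
E
```

```text
clock: 5.58
eef_pos: [0.515, 0.1186, 0.1975]
ee_rot: [-3.138, -0.527, -0.068]
ft_force: [0.3, 1.0, -0.8]
opening: 0.0093
t 5.58 pos [515.  118.6 197.5] open 9.3 F [ 0.3  1.  -0.8] j [ 0.73 -0.09 -0.7   0.62 -0.67  0.34]
 turn deg (cur tool) [  2.7  -30.14 -10.66]  | 32.09
 shift mm in cur tool [ -3738.1 -22737.9  -2279.2]  in target tool [-1.1800e+01 -2.3155e+04 -1.5750e+02]
```

View pics/g4.png

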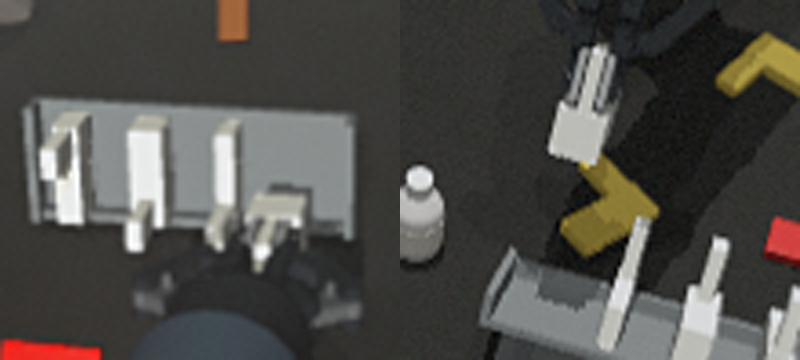

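```bash
python3 -m pendant '[0.02,0,0,-0.02,0.7,-7.5,-2.7, 0.02,0,0,0,0.7,-7.5,-2.7, 0.02,0,0,0,0.7,-7.5,-2.6, 0.02,0,0,0,0.6,-7.6,-2.6, 0.02,0,0,0,0,0,0]'
python3 -c "
from plan import *
go(GR,gp(.024,.018,.145))"
```

```text
clock: 6.3
eef_pos: [0.5092, 0.1154, 0.2084]
ee_rot: [3.132, -0.011, 0.107]
ft_force: [0.3, 0.5, -1.3]
opening: 0.0094
t 6.3 pos [509.2 115.4 208.4] open 9.4 F [ 0.3  0.5 -1.3] j [ 0.53  0.2  -0.03  0.01 -1.34  1.14]
 turn deg (cur tool) [ 0.57 -0.63 -0.9 ]  | 1.24
 shift mm in cur tool [ 23.4 324.1  11.9]  in target tool [ 18.4 324.5   8.4]
```

```bash
python3 -m pendant '[0.02,0.002,0.02,0,0.5,-0.6,-0.9, 0.02,0.003,0.04,0,0,0,0, 0.02,0.003,0.045,0,0,0,0, 0.02,0.003,0.045,0,0,0,0, 0.02,0.003,0.045,0,0,0,0, 0.02,0.003,0.045,0,0,0,0, 0.02,0.002,0.045,0,0,0,0, 0.02,0,0.03,0,0,0,0, 0.02,0,0.009,0,0,0,0, 0.02,0,0,0,0,0,0]'
python3 -c "
from plan import *
go(GR,gp(.024,.018,.080))"
```

```text
clock: 7.55
eef_pos: [0.5663, -0.2032, 0.2106]
ee_rot: [-3.141, -0.004, 0.125]
ft_force: [-0.6, 1.0, -1.2]
opening: 0.0093
t 7.55 pos [ 566.3 -203.2  210.6] open 9.3 F [-0.6  1.  -1.2] j [-0.09  0.36  0.21 -0.   -1.41  1.78]
 turn deg (cur tool) [-0.02 -0.25  0.1 ]  | 0.27
 shift mm in cur tool [ 0.5  1.4 75.6]  in target tool [ 0.8  1.3 75.6]
```

```bash
python3 -m pendant '[0.02,0.0005,0.001,0.025,0,-0.2,0, 0.02,0,0,0.03,0,0,0, 0.02,0,0,0.02,0,0,0, 0.02,0,0,0,0,0,0]'
python3 - <<'E'
from plan import *
go(GR,gp(.024,.018,.060))
t=snapshot("top")["frame"];s=snapshot("scene")["frame"]
cv2.imwrite("pics/p1.png",np.hstack([cv2.resize(t[140:240,335:445],(400,360),interpolation=cv2.INTER_CUBIC),cv2.resize(s[130:230,195:305],(400,360),interpolation=cv2.INTER_CUBIC)]))
E
```

```text
clock: 8.05
eef_pos: [0.5665, -0.2025, 0.1349]
ee_rot: [-3.14, 0.002, 0.127]
ft_force: [-0.4, -0.4, -0.4]
opening: 0.0091
t 8.05 pos [ 566.5 -202.5  134.9] open 9.1 F [-0.4 -0.4 -0.4] j [-0.08  0.4   0.07 -0.   -1.24  1.78]
 turn deg (cur tool) [-0.08  0.09  0.24]  | 0.27
 shift mm in cur tool [ 0.5  2.  19.9]  in target tool [ 0.5  2.  19.9]
```

View pics/p1.png

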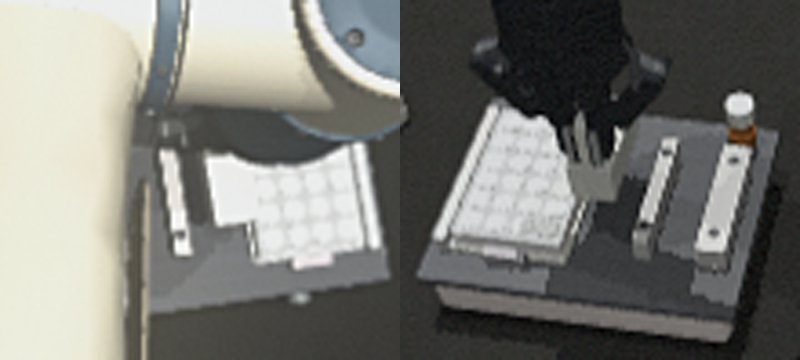

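```bash
python3 -m pendant '[0.02,0.0005,0.001,0.008,0,0.1,0.2, 0.02,0,0,0.01,0,0,0, 0.02,0,0,0.01,0,0,0, 0.02,0,0,0.005,0,0,0, 0.02,0,0,0,0,0,0]'
python3 -m pendant '[0.02,0,0,0.003,0,0,0, 0.02,0,0,0.002,0,0,0, 0.02,0,0,0,0,0,0]'
python3 -c "
from plan import *
go(GR,gp(.024,.018,.037))"
```

```text
clock: 8.78
eef_pos: [0.5682, -0.2048, 0.1029]
ee_rot: [-3.141, -0.003, 0.123]
ft_force: [-0.2, -0.5, -0.5]
opening: 0.009
clock: 9.15
eef_pos: [0.5685, -0.2047, 0.0985]
ee_rot: [-3.141, -0.004, 0.123]
ft_force: [0.9, 0.1, -0.7]
opening: 0.0093
t 9.15 pos [ 568.5 -204.7   98.5] open 9.3 F [ 0.9  0.1 -0.7] j [-0.09  0.43  0.01 -0.   -1.15  1.78]
 turn deg (cur tool) [-0.02 -0.21 -0.01]  | 0.21
 shift mm in cur tool [-1.2 -0.5  6.5]  in target tool [-1.1 -0.5  6.5]
```

```bash
python3 -m pendant '[0.02,-0.001,0,0.003,0,0,0, 0.02,0,0,0,0,0,0]'
python3 -m pendant '[0.02,0,0,0.0015,0,0,0, 0.02,0,0,0,0,0,0]'
python3 -m pendant '[0.02,0,0,0.001,0,0,0, 0.02,0,0,0,0,0,0]'
```

```text
clock: 9.4
eef_pos: [0.5673, -0.2048, 0.0952]
ee_rot: [-3.141, -0.003, 0.123]
ft_force: [-0.0, -0.3, -1.9]
opening: 0.0093
clock: 9.65
eef_pos: [0.5675, -0.2049, 0.0939]
ee_rot: [-3.141, -0.004, 0.123]
ft_force: [-0.7, 0.4, -0.9]
opening: 0.0094
clock: 9.9
eef_pos: [0.5675, -0.2049, 0.0929]
ee_rot: [-3.141, -0.004, 0.123]
ft_force: [0.5, 0.4, -0.6]
opening: 0.0089
```

```bash
for i in 1; do python3 -m pendant '[0.02,0,0,0.001,0,0,0, 0.02,0,0,0,0,0,0]'
python3 -m pendant '[0.02,0,0,0.001,0,0,0, 0.02,0,0,0,0,0,0]'
python3 -m pendant '[0.02,0,0,0.001,0,0,0, 0.02,0,0,0,0,0,0]'; done
```

```text
clock: 10.15
eef_pos: [0.5675, -0.2049, 0.0919]
ee_rot: [-3.141, -0.004, 0.123]
ft_force: [0.2, -0.8, -0.6]
opening: 0.0094
clock: 10.4
eef_pos: [0.5675, -0.2049, 0.0909]
ee_rot: [-3.141, -0.004, 0.123]
ft_force: [-0.2, -0.2, -1.3]
opening: 0.0092
clock: 10.65
eef_pos: [0.5677, -0.2049, 0.0902]
ee_rot: [-3.141, -0.004, 0.123]
ft_force: [0.2, 0.0, 0.8]
opening: 0.0092
```

```bash
python3 -m pendant '[0.02,0,0,0.001,0,0,0, 0.02,0,0,0,0,0,0]'
```

```text
clock: 10.9
eef_pos: [0.5678, -0.205, 0.0901]
ee_rot: [3.141, -0.005, 0.123]
ft_force: [-1.3, 1.1, 5.2]
opening: 0.0096
```

```bash
python3 -m pendant '[0.02,0,0,-0.001,0,0,0, 0.02,0,0.001,0,0,0,0, 0.02,0,0,0,0,0,0]'
python3 -m pendant '[0.02,0,0.0005,0,0,0,0, 0.02,0,0,0,0,0,0]'
python3 -m pendant '[0.02,0,0.0005,0,0,0,0, 0.02,0,0,0,0,0,0]'
python3 -c "
from plan import *
go(GR,gp(.024,.016,.037))"
```

```text
clock: 11.28
eef_pos: [0.5678, -0.2057, 0.0901]
ee_rot: [-3.141, -0.004, 0.123]
ft_force: [-0.9, 1.7, 1.9]
opening: 0.0093
clock: 11.52
eef_pos: [0.5679, -0.2063, 0.0901]
ee_rot: [-3.141, -0.004, 0.123]
ft_force: [-0.1, 2.2, 2.9]
opening: 0.0094
clock: 11.78
eef_pos: [0.5679, -0.2069, 0.0901]
ee_rot: [-3.141, -0.004, 0.123]
ft_force: [-0.5, 2.1, 3.5]
opening: 0.0095
t 11.78 pos [ 567.9 -206.9   90.1] open 9.5 F [-0.5  2.1  3.5] j [-0.09  0.43  0.   -0.   -1.13  1.79]
 turn deg (cur tool) [-0.02 -0.23 -0.02]  | 0.23
 shift mm in cur tool [-0.3 -0.5 -1.9]  in target tool [-0.3 -0.5 -1.9]
```

```bash
python3 -m pendant '[0.02,0,0.0005,0,0,0,0, 0.02,0,0,0,0,0,0]'
python3 -m pendant '[0.02,0,0.0005,0,0,0,0, 0.02,0,0,0,0,0,0]'
```

```text
clock: 12.02
eef_pos: [0.568, -0.2072, 0.0901]
ee_rot: [-3.141, -0.004, 0.123]
ft_force: [-0.6, 4.0, 4.9]
opening: 0.0088
clock: 12.28
eef_pos: [0.5679, -0.2072, 0.0901]
ee_rot: [-3.14, -0.004, 0.123]
ft_force: [-1.0, 5.4, 5.6]
opening: 0.0092
```

```bash
python3 -m pendant '[0.02,0,-0.0006,-0.0002,0,0,0, 0.02,0,0,0,0,0,0]'
python3 -m pendant '[0.3,0,0,0,0,0,0, 0.3,0,0,0,0,0,0, 0.3,0,0,-0.005,0,0,0, 0.35,0,0,-0.02,0,0,0, 0.4,0,0,-0.04,0,0,0, 0.4,0,0,-0.04,0,0,0, 0.4,0,0,-0.03,0,0,0, 0.4,0,0,0,0,0,0]'
python3 -c "
from plan import *
go(RR,G12+.1*Rpz)"
```

```text
clock: 12.52
eef_pos: [0.5679, -0.2071, 0.0901]
ee_rot: [-3.141, -0.004, 0.123]
ft_force: [-0.2, 3.4, 2.8]
opening: 0.0095
clock: 13.52
eef_pos: [0.5687, -0.2081, 0.2287]
ee_rot: [3.139, -0.01, 0.123]
ft_force: [0.8, 1.0, 0.2]
opening: 0.0347
t 13.53 pos [ 568.7 -208.1  228.7] open 34.7 F [0.8 1.  0.2] j [-0.09  0.36  0.25  0.   -1.45  1.79]
 turn deg (cur tool) [-2.82 29.35 10.79]  | 31.4
 shift mm in cur tool [ -31.8 -388.7   76.3]  in target tool [-129.5 -375.4   14.6]
```

```bash
python3 -m pendant '[0.4,-0.004,-0.025,0,0,0,0, 0.4,-0.005,-0.045,0,0,0,0, 0.4,-0.005,-0.05,0,0,0,0, 0.4,-0.005,-0.05,0,0,0,0, 0.4,-0.005,-0.05,0,0,0,0, 0.4,-0.005,-0.05,0,0,0,0, 0.4,-0.005,-0.05,0,0,0,0, 0.4,-0.005,-0.045,0,0,0,0, 0.4,0,-0.025,0,0,0,0, 0.4,0,0,0,0,0,0]'
python3 -m pendant '[0.4,-0.02,0,0,-0.6,6.9,2.2, 0.4,0,0,0,-0.7,7.3,2.7, 0.4,0,0,0,-0.7,7.3,2.7, 0.4,0,0,0,-0.8,7.8,3.2, 0.4,0,0,0,0,0,0]'
python3 - <<'E'
from plan import *
go(RR,G12+.1*Rpz)
t=snapshot("top")["frame"];s=snapshot("scene")["frame"]
cv2.imwrite("pics/p2.png",np.hstack([cv2.resize(t[140:240,335:445],(400,360),interpolation=cv2.INTER_CUBIC),cv2.resize(s[130:230,195:305],(400,360),interpolation=cv2.INTER_CUBIC)]))
E
```

```text
clock: 14.78
eef_pos: [0.4803, 0.1761, 0.2244]
ee_rot: [3.141, -0.002, 0.125]
ft_force: [-0.3, -0.3, 0.8]
opening: 0.0344
clock: 15.4
eef_pos: [0.4588, 0.1682, 0.2217]
ee_rot: [3.136, -0.503, -0.064]
ft_force: [0.4, 0.3, 0.2]
opening: 0.034
t 15.4 pos [458.8 168.2 221.7] open 34.0 F [0.4 0.3 0.2] j [ 0.96 -0.15 -0.67  0.57 -0.87  0.21]
 turn deg (cur tool) [0.17 1.15 0.3 ]  | 1.2
 shift mm in cur tool [-6.8 -8.  76.6]  in target tool [-8.4 -7.7 76.5]
```

View pics/p2.png

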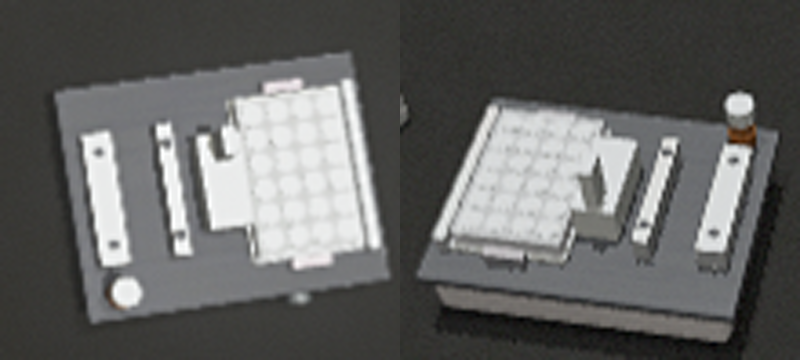

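```bash
python3 -m pendant '[0.4,-0.004,-0.004,0.02,0.2,1.1,0.3, 0.4,-0.004,-0.004,0.03,0,0,0, 0.4,0,0,0.035,0,0,0, 0.4,0,0,0.025,0,0,0, 0.4,0,0,0,0,0,0]'
python3 - <<'E'
from plan import *
go(RR,G12)
t=snapshot("top")["frame"];s=snapshot("scene")["frame"]
cv2.imwrite("pics/q1.png",np.hstack([cv2.resize(t[140:230,200:300],(400,360),interpolation=cv2.INTER_CUBIC),cv2.resize(s[170:240,350:427],(400,360),interpolation=cv2.INTER_CUBIC)]))
E
```

```text
clock: 16.12
eef_pos: [0.5115, 0.1756, 0.1254]
ee_rot: [-3.137, -0.524, -0.076]
ft_force: [-0.8, -0.1, 1.3]
opening: 0.0341
t 16.12 pos [511.5 175.6 125.4] open 34.1 F [-0.8 -0.1  1.3] j [ 0.77  0.03 -0.84  0.89 -0.5  -0.03]
 turn deg (cur tool) [-0.12 -0.04 -0.28]  | 0.31
 shift mm in cur tool [-5.3  3.5 67. ]  in target tool [-5.3  3.4 67. ]
```

View pics/q1.png

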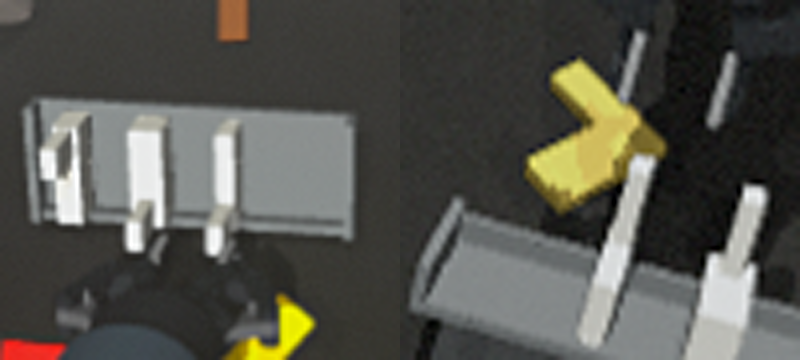

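```bash
python3 -m pendant '[0.4,-0.005,0.0035,0.01,0,0,-0.3, 0.4,0,0,0.02,0,0,0, 0.4,0,0,0.018,0,0,0, 0.4,0,0,0.008,0,0,0, 0.4,0,0,0.004,0,0,0, 0.4,0,0,0,0,0,0]'
python3 - <<'E'
from plan import *
go(RR,G12)
t=snapshot("top")["frame"];s=snapshot("scene")["frame"]
cv2.imwrite("pics/q2.png",np.hstack([cv2.resize(t[140:230,200:300],(400,360),interpolation=cv2.INTER_CUBIC),cv2.resize(s[170:240,350:427],(400,360),interpolation=cv2.INTER_CUBIC)]))
E
```

```text
clock: 16.98
eef_pos: [0.5368, 0.1722, 0.0735]
ee_rot: [-3.136, -0.529, -0.068]
ft_force: [0.0, -1.0, -0.4]
opening: 0.034
t 16.98 pos [536.8 172.2  73.5] open 34.0 F [ 0.  -1.  -0.4] j [ 0.55  0.14 -0.93  1.39 -0.3  -0.36]
 turn deg (cur tool) [-0.35 -0.29  0.07]  | 0.46
 shift mm in cur tool [-1.4  1.8  9.3]  in target tool [-1.4  1.7  9.3]
```

View pics/q2.png

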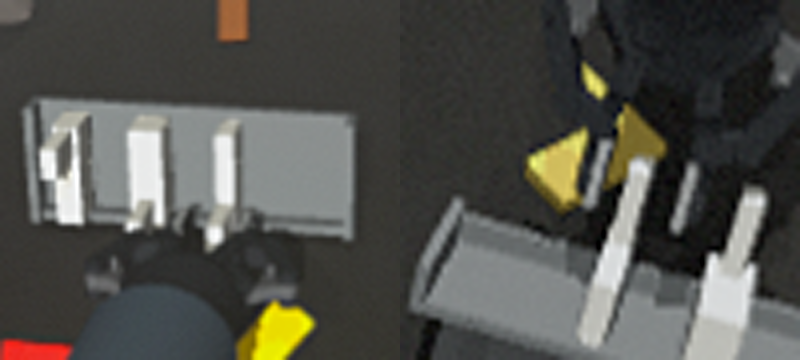

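```bash
python3 -m pendant '[0.4,-0.0015,0.0018,0.004,-0.3,-0.2,0, 0.4,0,0,0.004,0,0,0, 0.4,0,0,0,0,0,0, 0.25,0,0,0,0,0,0, 0.15,0,0,0,0,0,0, 0.02,0,0,0,0,0,0, 0.02,0,0,0,0,0,0, 0.02,0,0,0,0,0,0]' 60
python3 -c "
from plan import *
go(RR,G12)"
```

```text
clock: 18.08
eef_pos: [0.538, 0.1701, 0.0641]
ee_rot: [3.141, -0.522, -0.068]
ft_force: [-4.5, -0.7, 4.6]
opening: 0.0094
t 18.07 pos [538.  170.1  64.1] open 9.4 F [-4.5 -0.7  4.6] j [ 0.51  0.15 -0.94  1.46 -0.28 -0.4 ]
 turn deg (cur tool) [-0.03  0.07  0.11]  | 0.13
 shift mm in cur tool [ 2.2 -0.4  0.6]  in target tool [ 2.2 -0.4  0.6]
```

Gripped. Withdraw and turn upright.

```bash
python3 -m pendant '[0.02,0,0,-0.005,0,0,0, 0.02,0,0,-0.01,0,0,0, 0.02,0,0,-0.02,0,0,0, 0.02,0,0,-0.03,0,0,0, 0.02,0,0,-0.035,0,0,0, 0.02,0,0,-0.035,0,0,0, 0.02,0,0,-0.03,0,0,0, 0.02,0,0,0,0,0,0]'
python3 - <<'E'
from plan import *
go(GR,gp(-.024,.0387,.145))
t=snapshot("top")["frame"];s=snapshot("scene")["frame"]
cv2.imwrite("pics/q3.png",np.hstack([cv2.resize(t[140:230,200:300],(400,360),interpolation=cv2.INTER_CUBIC),cv2.resize(s[140:240,330:440],(400,360),interpolation=cv2.INTER_CUBIC)]))
E
```

```text
clock: 19.08
eef_pos: [0.4558, 0.177, 0.209]
ee_rot: [-3.138, -0.524, -0.069]
ft_force: [0.2, 1.0, -0.1]
opening: 0.0089
t 19.07 pos [455.8 177.  209. ] open 8.9 F [ 0.2  1.  -0.1] j [ 0.98 -0.15 -0.72  0.63 -0.82  0.12]
 turn deg (cur tool) [  2.66 -29.95 -10.67]  | 31.9
 shift mm in cur tool [ 70.2 361.9  49.6]  in target tool [ 15.8 371.5   9. ]
```

View pics/q3.png

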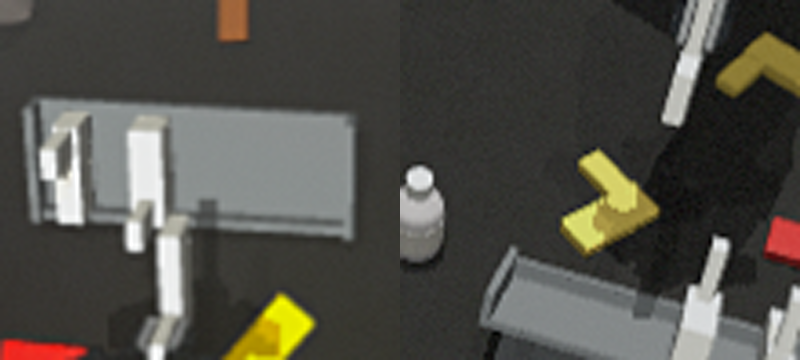

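```bash
python3 -m pendant '[0.02,0,0,-0.02,0.7,-7.5,-2.7, 0.02,0,0,0,0.7,-7.5,-2.7, 0.02,0,0,0,0.7,-7.5,-2.6, 0.02,0,0,0,0.6,-7.4,-2.6, 0.02,0,0,0,0,0,0]'
python3 -c "
from plan import *
go(GR,gp(-.024,.0387,.145))"
```

```text
clock: 19.8
eef_pos: [0.4488, 0.175, 0.221]
ee_rot: [3.134, -0.002, 0.112]
ft_force: [-0.3, -1.5, -0.6]
opening: 0.0094
t 19.8 pos [448.8 175.  221. ] open 9.4 F [-0.3 -1.5 -0.6] j [ 0.7   0.12 -0.09  0.01 -1.36  0.98]
 turn deg (cur tool) [ 0.42 -0.12 -0.62]  | 0.76
 shift mm in cur tool [ 27.1 369.9  23.7]  in target tool [ 23.1 370.4  21. ]
```

```bash
python3 -m pendant '[0.02,0.002,0.02,0,0.4,-0.1,-0.6, 0.02,0.003,0.045,0,0,0,0, 0.02,0.003,0.05,0,0,0,0, 0.02,0.003,0.05,0,0,0,0, 0.02,0.003,0.05,0,0,0,0, 0.02,0.003,0.05,0,0,0,0, 0.02,0.003,0.05,0,0,0,0, 0.02,0.003,0.035,0,0,0,0, 0.02,0,0.019,0,0,0,0, 0.02,0,0,0,0,0,0]'
python3 -c "
from plan import *
go(GR,gp(-.024,.0387,.10))"
```

```text
clock: 21.05
eef_pos: [0.5157, -0.1883, 0.2221]
ee_rot: [-3.14, -0.003, 0.124]
ft_force: [-0.0, -0.2, -0.5]
opening: 0.0091
t 21.05 pos [ 515.7 -188.3  222.1] open 9.1 F [-0.  -0.2 -0.5] j [-0.07  0.25  0.08 -0.   -1.4   1.76]
 turn deg (cur tool) [-0.09 -0.19  0.07]  | 0.22
 shift mm in cur tool [ 1.1  1.7 67.1]  in target tool [ 1.3  1.6 67.1]
```

```bash
python3 -m pendant '[0.02,0.001,0.0015,0.025,0,-0.2,0, 0.02,0,0,0.03,0,0,0, 0.02,0,0,0.025,0,0,0, 0.02,0,0,0.01,0,0,0, 0.02,0,0,0,0,0,0, 0.02,0,0,0,0,0,0]'
python3 - <<'E'
from plan import *
go(GR,gp(-.024,.0387,.036))
go(GR,gp(-.024,.0387,.036))
t=snapshot("top")["frame"];s=snapshot("scene")["frame"]
cv2.imwrite("pics/q4.png",np.hstack([cv2.resize(t[140:240,335:445],(400,360),interpolation=cv2.INTER_CUBIC),cv2.resize(s[130:230,195:305],(400,360),interpolation=cv2.INTER_CUBIC)]))
E
```

```text
clock: 21.8
eef_pos: [0.5183, -0.1887, 0.1343]
ee_rot: [-3.141, -0.003, 0.127]
ft_force: [0.9, -0.5, -0.6]
opening: 0.0093
t 21.8 pos [ 518.3 -188.7  134.3] open 9.3 F [ 0.9 -0.5 -0.6] j [-0.07  0.3  -0.07 -0.   -1.19  1.76]
 turn deg (cur tool) [-0.04 -0.18  0.23]  | 0.29
 shift mm in cur tool [-1.5  0.9 43.3]  in target tool [-1.3  0.9 43.3]
t 21.8 pos [ 518.3 -188.7  134.3] open 9.3 F [ 0.9 -0.5 -0.6] j [-0.07  0.3  -0.07 -0.   -1.19  1.76]
 turn deg (cur tool) [-0.04 -0.18  0.23]  | 0.29
 shift mm in cur tool [-1.5  0.9 43.3]  in target tool [-1.3  0.9 43.3]
```

View pics/q4.png

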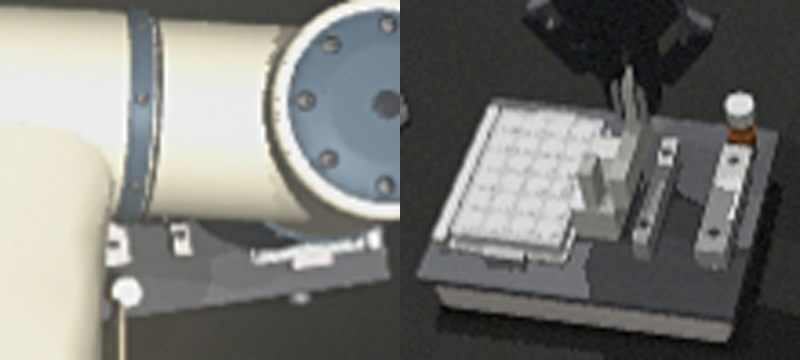

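```bash
python3 -m pendant '[0.02,-0.0013,0.0009,0.002,0,-0.2,0.2, 0.02,0,0,0.004,0,0,0, 0.02,0,0,0,0,0,0, 0.02,0,0,0,0,0,0]'
python3 -c "
from plan import *
go(GR,gp(-.024,.0387,.036))"
```

```text
clock: 22.4
eef_pos: [0.5164, -0.1899, 0.127]
ee_rot: [-3.14, 0.003, 0.123]
ft_force: [-1.3, 0.4, -0.4]
opening: 0.0094
t 22.4 pos [ 516.4 -189.9  127. ] open 9.4 F [-1.3  0.4 -0.4] j [-0.07  0.31 -0.08 -0.   -1.18  1.76]
 turn deg (cur tool) [-0.09  0.14 -0.  ]  | 0.17
 shift mm in cur tool [ 0.8  0.  36. ]  in target tool [ 0.7 -0.1 36. ]
```

Aligned; lower in small steps, watching the force.

```bash
python3 -m pendant '[0.02,0,0,0.002,0,0,0, 0.02,0,0,0.002,0,0,0, 0.02,0,0,0,0,0,0]'
python3 -m pendant '[0.02,0,0,0.002,0,0,0, 0.02,0,0,0,0,0,0]'
python3 -c "
from plan import *
go(GR,gp(-.024,.0387,.036))"
```

```text
clock: 22.78
eef_pos: [0.5162, -0.1898, 0.1228]
ee_rot: [-3.14, 0.003, 0.123]
ft_force: [-0.5, 0.2, -0.5]
opening: 0.0097
clock: 23.02
eef_pos: [0.5163, -0.1898, 0.1209]
ee_rot: [-3.14, 0.003, 0.123]
ft_force: [0.1, 0.5, -0.3]
opening: 0.0093
t 23.02 pos [ 516.3 -189.8  120.9] open 9.3 F [ 0.1  0.5 -0.3] j [-0.07  0.32 -0.09 -0.   -1.16  1.76]
 turn deg (cur tool) [-0.1   0.15  0.  ]  | 0.18
 shift mm in cur tool [ 0.9  0.1 29.8]  in target tool [ 0.8  0.1 29.9]
```

```bash
python3 -m pendant '[0.02,0,0,0.002,0,0,0, 0.02,0,0,0,0,0,0]'
python3 -m pendant '[0.02,0,0,0.002,0,0,0, 0.02,0,0,0,0,0,0]'
python3 -m pendant '[0.02,0,0,0.002,0,0,0, 0.02,0,0,0,0,0,0]'
```

```text
clock: 23.28
eef_pos: [0.5163, -0.1897, 0.1188]
ee_rot: [-3.14, 0.003, 0.123]
ft_force: [-0.7, 0.5, -0.0]
opening: 0.0093
clock: 23.52
eef_pos: [0.5163, -0.1898, 0.1168]
ee_rot: [-3.14, 0.003, 0.123]
ft_force: [-0.4, 0.7, -0.9]
opening: 0.0089
clock: 23.78
eef_pos: [0.5163, -0.1898, 0.1148]
ee_rot: [-3.14, 0.003, 0.123]
ft_force: [-0.2, 0.2, 0.4]
opening: 0.0094
```

```bash
python3 -m pendant '[0.02,0,0,0.002,0,0,0, 0.02,0,0,0,0,0,0]'
python3 -m pendant '[0.02,0,0,0.002,0,0,0, 0.02,0,0,0,0,0,0]'
python3 -m pendant '[0.02,0,0,0.002,0,0,0, 0.02,0,0,0,0,0,0]'
python3 -c "
from plan import *
go(GR,gp(-.024,.0387,.036))"
```

```text
clock: 24.02
eef_pos: [0.5162, -0.1898, 0.1128]
ee_rot: [-3.14, 0.003, 0.123]
ft_force: [-0.1, 0.3, -0.6]
opening: 0.0094
clock: 24.28
eef_pos: [0.5162, -0.1898, 0.1108]
ee_rot: [-3.14, 0.003, 0.123]
ft_force: [-0.6, 0.0, -1.1]
opening: 0.0095
clock: 24.52
eef_pos: [0.5162, -0.1898, 0.1088]
ee_rot: [-3.14, 0.003, 0.123]
ft_force: [1.1, -0.3, -0.4]
opening: 0.0094
t 24.52 pos [ 516.2 -189.8  108.8] open 9.4 F [ 1.1 -0.3 -0.4] j [-0.07  0.33 -0.11 -0.   -1.13  1.76]
 turn deg (cur tool) [-0.1   0.16 -0.  ]  | 0.19
 shift mm in cur tool [ 1.   0.1 17.8]  in target tool [ 0.9  0.1 17.8]
```

```bash
python3 -m pendant '[0.02,0,0,0.003,0,0,0, 0.02,0,0,0,0,0,0]'
python3 -m pendant '[0.02,0,0,0.003,0,0,0, 0.02,0,0,0,0,0,0]'
python3 -m pendant '[0.02,0,0,0.003,0,0,0, 0.02,0,0,0,0,0,0]'
```

```text
clock: 24.78
eef_pos: [0.5161, -0.1897, 0.1057]
ee_rot: [-3.14, 0.003, 0.123]
ft_force: [-0.8, 0.6, -0.8]
opening: 0.0093
clock: 25.02
eef_pos: [0.5161, -0.1897, 0.1027]
ee_rot: [-3.14, 0.003, 0.123]
ft_force: [-0.3, 0.6, -0.5]
opening: 0.0091
clock: 25.28
eef_pos: [0.5161, -0.1897, 0.0997]
ee_rot: [-3.14, 0.003, 0.123]
ft_force: [0.6, -0.7, -0.4]
opening: 0.0089
```

```bash
python3 -m pendant '[0.02,0,0,0.003,0,0,0, 0.02,0,0,0,0,0,0]'
python3 -m pendant '[0.02,0,0,0.002,0,0,0, 0.02,0,0,0,0,0,0]'
python3 -m pendant '[0.02,0,0,0.001,0,0,0, 0.02,0,0,0,0,0,0]'
```

```text
clock: 25.52
eef_pos: [0.5161, -0.1897, 0.0967]
ee_rot: [-3.14, 0.003, 0.123]
ft_force: [0.3, 0.1, -1.8]
opening: 0.0096
clock: 25.78
eef_pos: [0.5162, -0.1897, 0.0948]
ee_rot: [-3.14, 0.003, 0.123]
ft_force: [1.1, -0.4, -0.6]
opening: 0.0091
clock: 26.02
eef_pos: [0.5163, -0.1898, 0.094]
ee_rot: [-3.14, 0.002, 0.123]
ft_force: [0.6, -0.4, -0.8]
opening: 0.0094
```

```bash
python3 -m pendant '[0.02,0,0,0.001,0,0,0, 0.02,0,0,0,0,0,0]'
python3 -m pendant '[0.02,0,0,0.001,0,0,0, 0.02,0,0,0,0,0,0]'
```

```text
clock: 26.28
eef_pos: [0.5162, -0.1898, 0.0929]
ee_rot: [-3.14, 0.003, 0.123]
ft_force: [0.3, 0.1, -0.3]
opening: 0.0093
clock: 26.52
eef_pos: [0.5162, -0.1898, 0.0919]
ee_rot: [-3.14, 0.003, 0.123]
ft_force: [0.1, -0.3, 0.1]
opening: 0.0093
```

```bash
python3 -m pendant '[0.02,0,0,0.001,0,0,0, 0.02,0,0,0,0,0,0]'
python3 -m pendant '[0.02,0,0,0.0007,0,0,0, 0.02,0,0,0,0,0,0]'
```

```text
clock: 26.78
eef_pos: [0.5164, -0.1898, 0.0913]
ee_rot: [-3.14, 0.002, 0.123]
ft_force: [-0.6, 0.2, 2.0]
opening: 0.0095
clock: 27.02
eef_pos: [0.5164, -0.1899, 0.0913]
ee_rot: [-3.14, 0.002, 0.123]
ft_force: [-1.7, 0.5, 5.8]
opening: 0.0095
```

```bash
python3 -m pendant '[0.02,0,0,-0.0005,0,0,0, 0.3,0,0,0,0,0,0, 0.3,0,0,0,0,0,0, 0.3,0,0,-0.005,0,0,0, 0.3,0,0,-0.02,0,0,0, 0.3,0,0,-0.03,0,0,0, 0.3,0,0,-0.04,0,0,0, 0.3,0,0,-0.04,0,0,0, 0.3,0,0,0,0,0,0]'
python3 -m pendant '[0.3,-0.02,-0.03,0,0,0,0, 0.3,-0.02,-0.05,0,0,0,0, 0.3,-0.02,-0.05,0,0,0,0, 0.3,-0.02,-0.05,0,0,0,0, 0.3,-0.02,-0.05,0,0,0,0, 0.3,-0.02,-0.03,0,0,0,0, 0.3,0,0,0,0,0,0]'
python3 - <<'E'
from plan import *
S=snapshot("top");t=S["frame"];C=snapshot("scene");s=C["frame"]
cv2.imwrite("pics/r1.png",cv2.resize(t[145:240,340:450],None,fx=6,fy=6,interpolation=cv2.INTER_CUBIC))
cv2.imwrite("pics/r2.png",cv2.resize(s[130:230,195:305],None,fx=6,fy=6,interpolation=cv2.INTER_CUBIC))
cv2.imwrite("pics/r3.png",s);cv2.imwrite("pics/r4.png",t)
# predicted seated corners in pictures (plate at gap y=-0.8 mm)
for n,y0,y1,tx in (("32",-.8,31.2,24),("12",32.7,44.7,-24)):
    P=[gp(x*.035,y/1000,.032) for x in(-1,1) for y in(y0,y1)]+[gp(tx/1000,(y0+y1)/2000,.072)]
    print(n,"top x6",((proj(S,np.array(P))-[340,145]+.5)*6).round().astype(int).tolist(),"scene x6",((proj(C,np.array(P))-[195,130]+.5)*6).round().astype(int).tolist())
E
```

```text
clock: 28.15
eef_pos: [0.5185, -0.1906, 0.2299]
ee_rot: [3.141, -0.005, 0.123]
ft_force: [-0.2, -0.5, -0.8]
opening: 0.0257
clock: 29.02
eef_pos: [0.3644, 0.0546, 0.2265]
ee_rot: [-3.139, 0.002, 0.127]
ft_force: [-0.2, 0.3, -0.9]
opening: 0.0257
32 top x6 [[391, 343], [321, 353], [366, 189], [296, 198], [352, 204]] scene x6 [[321, 227], [391, 235], [278, 346], [350, 355], [307, 271]]
12 top x6 [[318, 353], [291, 357], [293, 199], [267, 202], [316, 322]] scene x6 [[394, 236], [420, 239], [354, 356], [381, 359], [390, 194]]
```

View pics/r1.png

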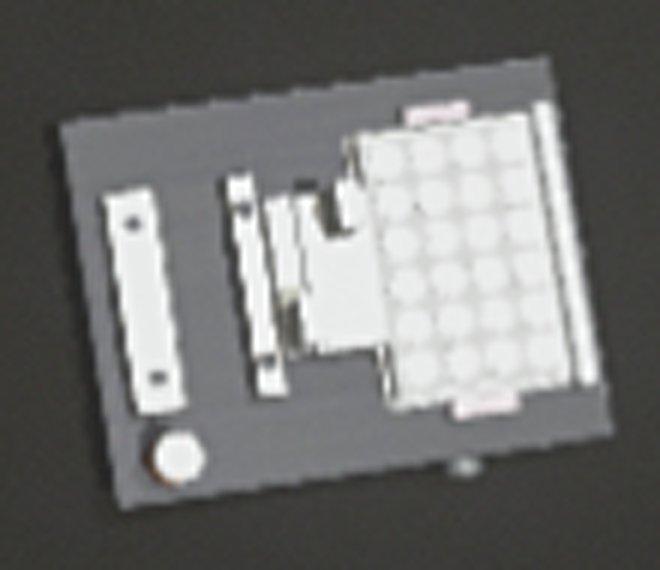

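View pics/r2.png

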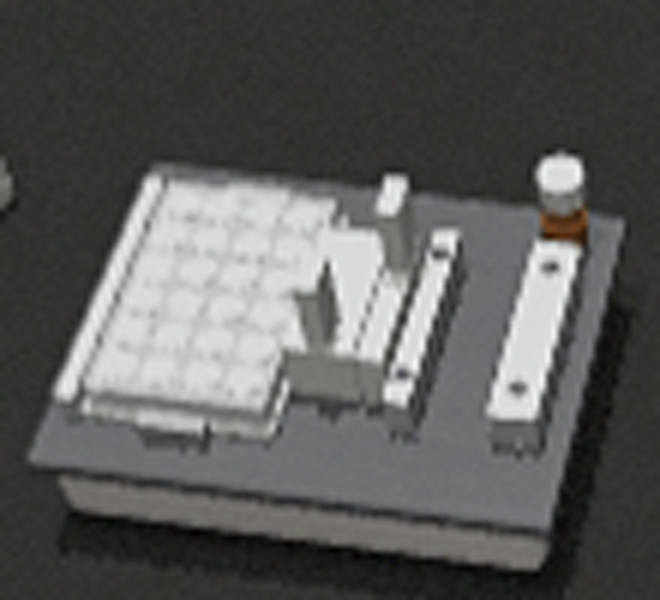

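View pics/r3.png

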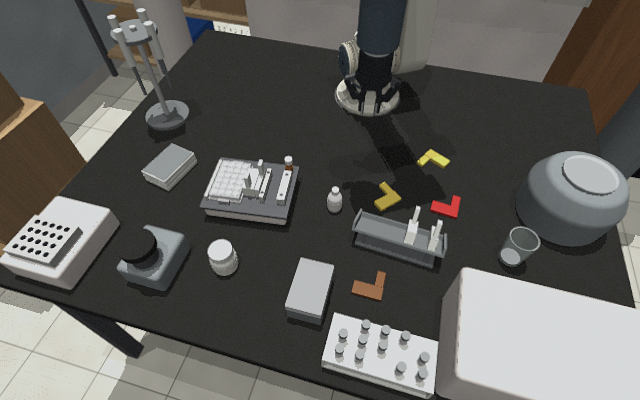

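```bash
python3 -c "
from plant import *
print(hand_in())"
```

```text
the job is handed in; nothing more can be done
None
```

The 32 mm and 12 mm packers are now standing side by side in the gap, tabs up, and the job is handed in. The bar next to the gap is the 12 mm one, so the gap is 47 mm wide and these two (44 mm together) leave the right 3 mm of play. I set the 32 mm packer lightly against the well plate first. The 12 mm packer then went in between it and the stop bar. The clock stood at about 29 s.

- **Forces:** neither packer met resistance until it touched the platform. The forces I read while lowering and sliding stayed at about 6 to 8 N.
- **Seating:** the two packers touched down at tool heights 1.1 mm apart, and I had gripped them about 1.0 mm apart in height, so both should be fully down.
- **Pictures:** the last views from both cameras match the predicted corners and tab positions to within about 1 pixel, and both packers lie within the ends of the stop bar. The 17 mm and 22 mm packers are still in the rack, and I saw nothing around them moved.
- **Disagreement:** by touch, the plate face was about 0.8 mm from where I had measured it in the images. I placed the 12 mm packer using the touched position.

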